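# Strip a wooden plane and hold up its iron

## Robot

A 6-joint arm with a two-finger parallel gripper is mounted at the origin on a cart in front of the work surface, level with it; the furniture and walls round the work are solid. World frame = base frame: x ahead of the robot, y to its left, z up, the work surface at z = 0. Lengths are in m, angles in rad, forces in N, time in s.
With the tool pointing down it reaches from about 0.25 to 0.775 m from the base axis. Payload 4 kg.
Tool frame: the origin (TCP) lies midway between the tips of the shut fingers; the grasp point (between the pads) lies grip_depth behind it (grip_depth is the distance from the TCP to the grasp point, in m); z points along the fingers, y is the line along which they close (so a half turn about z gives the same grasp; the last joint's range is limited). The gripper opens to 85 mm and grips with 20 to 120 N. Pads are 22 mm wide; open, the fingers measure 114 mm over their backs; the gripper's body (76 mm by 85 mm) begins 54 mm behind the grasp point. The pads swing forward as they close: fully open they stand 13 mm farther back than shut.
Start: joints at [1.052, 0.087, 1.371, -0, 1.684, -0.103], TCP at [0.222, 0.503, 0.231] pointing down, gripper open.
Joint ranges: [-3.1, 3.1], [-0.76, 2.03], [0.27, 2.55], [-1.08, 4.22], [0.17, 2.65], [-2.57, 2.57]. Speed limits (rad/s): [2.79, 2.79, 3.14, 3.14, 3.14, 3.14].

## Interface

Orientations are given as a rotation vector (axis times angle).
In Python, from bench import * gives the robot as it stands.
- The arm moves only by the shell command python3 -m jog 'ROWS' [FORCE]. ROWS is JSON, a list of rows, each a list of 3 entries, a list of its own where there are three numbers: the turn, a rotation vector about the tool's x, y, z in rad, then the shift along the tool's x, y, z in cm, then the finger opening in cm, from 0 to 8.54. A call has 1 to 8 rows; each row shifts and turns the commanded pose from where the row before left it, along the tool's axes as they then stand; what a row does not reach is not made up. A row lasts 1/10 s, in which the tool goes at most 50 mm and 8.59 degrees, less where a joint would pass 70% of its speed; a pose out of reach is approached as far as the arm can. A call is refused whole if a number of a shift passes 5 or a number of a turn 0.15, either way. A call with a gripper value outside its range is refused whole. The fingers move at their own pace and stop on an object; FORCE is the grip in N (left out, the last holds). Time passes only in rows, so rows that do not move let the fingers close. It gives the time, the measured TCP pose, the force, the opening and the grip force at its end, in the units of the state.
- sense(): the state, without advancing time (a new reading comes with each control period).
- camera(name): name is "scene" or "top" or "wrist"; returns a dict with "image" (480x640x3 uint8, blue, green, red), "K" (3x3 intrinsics, pixels), "rvec" (rotation vector, rad) and "tvec" (3), from world to camera coordinates, as OpenCV has them. Camera axes: x right, y down, z forward; pixel columns grow to the right and rows downward; lengths in m; the calibration is good to about 2 mm. A picture is of the moment at which its call begins. There is no depth.
- sign_off(): hands the job in; it is judged then, once.
The state is a dict: "time": time; "joint_positions": joint angles; "joint_vel": joint speeds; "effort": joint torques, N m; "eef_pos": TCP position; "orientation": TCP orientation; "wrist_force": force on the tool from outside, world axes, zero at the start; "wrist_torque": the same for the moment, N m; "grip_width": finger opening in m; "finger_force": force on a finger pad.
Only numpy, scipy, OpenCV 4.12 (cv2) and the standard library are available. Lean on these libraries where they do the work, as an engineer would, in place of code of your own. Each camera call takes 0.05 s, during which the arm holds its last target. There are 200 camera calls.

## Task

Strip the wooden plane that is clamped on its board so that its cutting edge can be looked over: the wedge has already been tapped slack, so first draw it up out of the throat from under the cross pin and lay it on the bare bench beside the plane. Then draw the iron up along its bed and out from under the pin, turn it level with its back (the cap iron side) uppermost, and finish while still holding it so in the gripper, at least 20 cm above the bench and touching nothing else. Do not disturb the other tools.

Things in the scene. Friction and masses are not known exactly. Their poses are not given: they have to be found in the camera images.
- plane: Wooden bench plane, 240 mm long, 67 wide, 64 high, clamped heel to toe on a plywood board 335 x 120 x 12 screwed to the bench: it cannot move. Origin: under the board, below the middle of the sole (sole at z = 12, plane's top at z = 76); x to the toe (round knob 44 mm high on top at x = +90), z up; heel nearest the robot. Throat open on top from x = -44 to +62, 53 wide between 7 mm cheeks.
- plane_pin (a point): Middle of the brass cross pin, 8 mm thick, that runs from cheek to cheek: at x = +4, z = 52 mm of the plane's frame. Under it the bed, a flat ramp, rises at 45 degrees towards the heel, from x = +20 at the sole to x = -44 at the top. Wedge and iron leave the throat up the bed, along (-1, 0, +1) of the plane's frame.
- iron: Steel plane iron, 150 long, 50 wide, 4 thick, its cap iron (92 x 48, 2 thick, a hump to z = 9 near the edge) fixed on its back; 0.3 kg. Origin: middle of the underside (bevel side); x to the cutting edge, y across, z square to the back. It starts loose on the bed, edge in the mouth, pitched 45 degrees about the plane's y (x forward and down, z forward and up), 1.5 mm free each side.
- iron_edge (a point): Middle of the iron's cutting edge: 75 mm along x from the iron's origin, z = 4. The hump passes under the pin with 4 mm to spare; the iron must be drawn 50 mm along the bed before its edge is past the pin and about 95 mm before it is out of the throat.
- iron_tail (a point): Middle of the iron's blunt upper end: -75 mm along x from the iron's origin (z = 2). The last 60 mm of the iron stand out above the body and can be taken across the 50 mm width from straight above, some 25 mm from this end.
- wedge: Wooden wedge, 88 long, 47 wide, from 12 mm thick at the upper end to 3 at the thin end, 0.09 kg. Origin: middle of its flat face; x to the thin end, z square to the flat face. It starts flat face on the cap iron, under the cross pin with 1 mm of slack, pitched like the iron. On its thick end stands a rounded finger grip 30 x 30, up to z = 38. Flat on the bench its origin is at z = 0, grip up.
- wedge_grip (a point): Point to take the wedge by, in its finger grip at (-30, 0, 27) mm of the wedge's frame: 30 mm across y, from straight above; the iron's face is over 20 mm behind it. A few newtons draw it up the bed; after 25 mm it is past the pin.
- mallet: Wooden mallet lying flat, haft 350 mm along y, head 125 x 88 x 66 high at +y; left alone. Origin under its middle.
- sanding_block: Cork sanding block 61 x 111 x 34; left alone. Origin under its middle.
- oil_can: Oil can with a bent spout, 76 across, 174 high; left alone. Origin under its middle.
- offcut: Beech offcut 60 x 120 x 20; left alone. Origin under its middle.
- folding_rule: Closed folding rule, 16 x 234 (y) x 21; left alone. Origin under its middle.
- pencil: Pencil 112 mm long, 7 thick, lying along its y; left alone. Origin under its middle.
Not all that is in view belongs to the job. There is more than one size of the iron; the job needs the larger.

How it is judged:
By the outcome, as a careful person would: the job done as asked, in the order asked, and still so for the second after the job is handed in, while the arm keeps its last pose, push and grip.
It also fails if it takes over 51 s, if anything falls off the work surface, if the arm or the gripper's body presses on something with over 40 N, if the wrist force passes 120 N, or if a joint passes its speed limit or range.

## Working session

There is one attempt and no reset: what is moved stays moved. The work goes in short steps, Python scripts to look and compute and a shell command to move; the robot and the scene stay as the last step left them, time stands still between calls to the robot, and variables do not carry over. Pictures are saved under pics/ and viewed, at most 10 in all, crops included, and the job is handed in when it is done.

```bash
ls; mkdir -p pics
python3 - <<'E'
from bench import *
import cv2,numpy as np
s=sense();print(s)
for n in ("scene","top"):
    c=camera(n);cv2.imwrite(f"pics/{n}0.png",c["image"]);np.savez(f"pics/{n}0.npz",**c)
    print(n,c["K"],c["rvec"],c["tvec"])
try: print(grip_depth)
except Exception as e: print(e)
E
```

```text
pics
{'time': 0.0, 'joint_positions': array([ 1.05187569e+00,  8.79542071e-02,  1.37229654e+00,  4.29867694e-05,
        1.68360173e+00, -1.03079874e-01]), 'joint_vel': array([ 3.00603152e-05, -4.15305830e-04, -1.03770128e-03, -7.67466803e-04,
        8.56635996e-04,  1.53685184e-03]), 'effort': array([-8.67217295e-04, -3.51857114e+01, -3.13277221e+01, -3.51601657e-04,
        1.06326170e-02, -3.93654730e-06]), 'eef_pos': array([0.22190427, 0.50268978, 0.23011811]), 'orientation': array([-0.64834602, -3.07321339,  0.00335813]), 'wrist_force': array([-0.29474249,  0.84949422,  0.26651739]), 'wrist_torque': array([ 0.05904408, -0.02144377, -0.03641137]), 'finger_force': 0.0, 'grip_width': 0.08577468024373106}
scene [[572.57106418   0.         317.77977862]
 [  0.         572.57106418 234.24079969]
 [  0.           0.           1.        ]] [ 2.26292159 -0.61821997  0.28815211] [-0.43438173  0.26733985  1.40199028]
top [[474.71565769   0.         318.48218328]
 [  0.         474.71565769 236.76680774]
 [  0.           0.           1.        ]] [ 2.16828839 -2.17954936  0.04474146] [0.07778619 0.50704042 1.25836414]
0.0187
```

View pics/scene0.png

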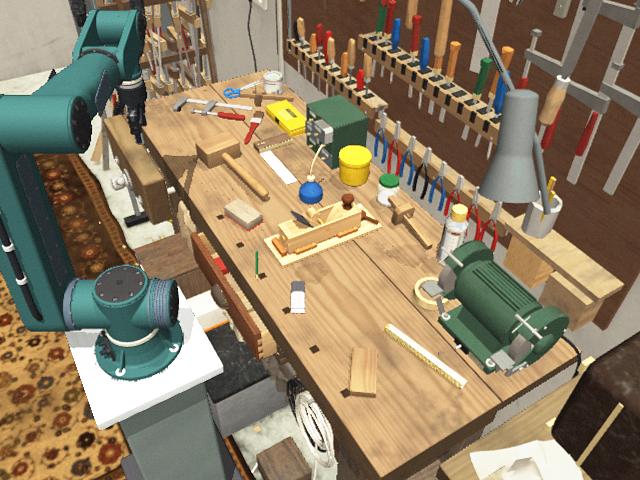

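View pics/top0.png

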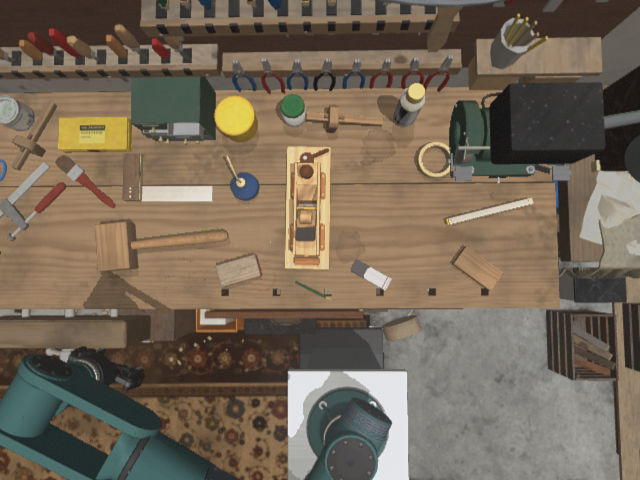

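The scene view shows the plane at about (318,230), and the top view shows it at about (308,208), heel towards the robot. The small spare iron is at (370,275) in top, with bare bench right of the plane at around (370,215). I'll enlarge both views next.

```bash
cat > h.py <<'E'
import cv2,numpy as np
from scipy.spatial.transform import Rotation as R
def ray(c,u,v):
    M=R.from_rotvec(np.ravel(c["rvec"])).as_matrix();C=-M.T@np.ravel(c["tvec"])
    d=M.T@np.linalg.inv(c["K"])@np.array([u,v,1.]);return C,d/np.linalg.norm(d)
def onz(c,u,v,z):
    C,d=ray(c,u,v);return C+d*(z-C[2])/d[2]
def tri(c1,p1,c2,p2):
    C1,d1=ray(c1,*p1);C2,d2=ray(c2,*p2)
    t=np.linalg.lstsq(np.c_[d1,-d2],C2-C1,rcond=None)[0]
    a,b=C1+t[0]*d1,C2+t[1]*d2;return (a+b)/2,np.linalg.norm(a-b)
def proj(c,P):
    return cv2.projectPoints(np.atleast_2d(np.float64(P)),np.ravel(c["rvec"]),np.ravel(c["tvec"]),c["K"],None)[0][:,0]
E
python3 - <<'E'
import cv2,numpy as np
from h import *
t=cv2.imread("pics/top0.png")[140:275,265:400];s=cv2.imread("pics/scene0.png")[185:270,255:390]
a=cv2.resize(t,None,fx=4,fy=4,interpolation=2);b=cv2.resize(s,None,fx=5.9,fy=5.9,interpolation=2)
cv2.imwrite("pics/c1.png",a);cv2.imwrite("pics/c2.png",b);print(a.shape,b.shape)
c=np.load("pics/top0.npz")
for p in [(288,147),(329,147),(329,268),(286,268)]: print(onz(c,*p,0.012))
E
```

```text
(540, 540, 3) (502, 796, 3)
[0.75510615 0.15789249 0.012     ]
[0.75384006 0.04548847 0.012     ]
[0.42351763 0.04739427 0.012     ]
[0.4240188  0.16326417 0.012     ]
```

View pics/c1.png

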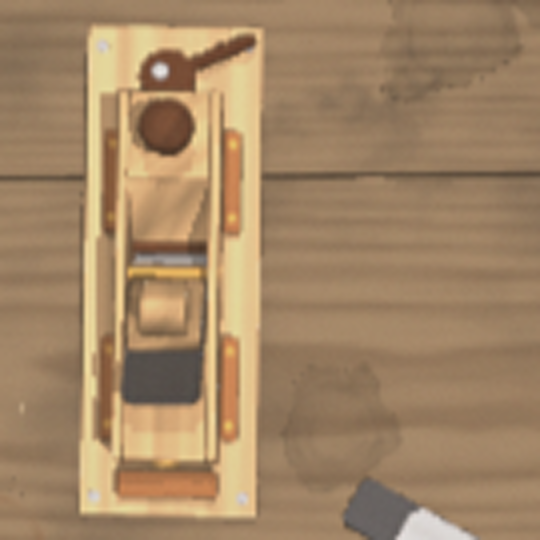

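View pics/c2.png

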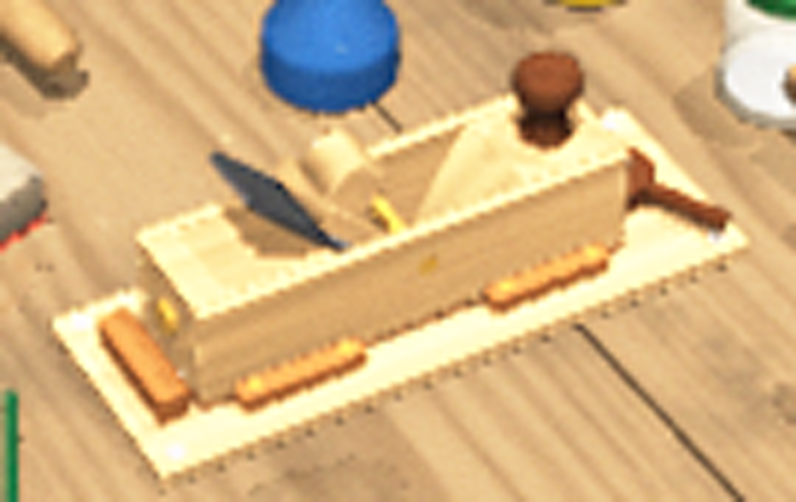

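Crop 1 shows board corners at (89,27), (264,29), (256,518) and (80,515), pin at (166,272), grip top at (162,310), and tail edge from (123,402) to (199,404). In crop 2 the grip top is near (338,160), the far tail corner at (213,155) and the knob top at (548,68).

Run:
```python
from h import *
t=np.load("pics/top0.npz");s=np.load("pics/scene0.npz")
T=lambda u,v:(265+u/4-.4,140+v/4-.4)
S=lambda u,v:(255+u/5.9-.4,185+v/5.9-.4)
B=np.array([onz(t,*T(*p),.012) for p in[(89,27),(264,29),(256,518),(80,515)]])
B2=np.array([onz(s,*S(*p),.012) for p in[(613,105),(748,240),(165,475),(55,320)]])
for b in(B,B2):
    o=b.mean(0);d=b[0]+b[1]-b[2]-b[3];yaw=np.arctan2(d[1],d[0]);print(b.round(4).tolist(),"o",o.round(4),"yaw",np.degrees(yaw))
for n,a,b in[("grip",(162,308),(338,155)),("tailfar",(123,402),(213,155)),("knob",(167,125),(548,68)),("heelTopL",(120,462),(138,235)),("heelTopR",(215,463),(200,315))]:
    P,e=tri(t,T(*a),s,S(*b));print(n,P.round(4),e.round(4))
o=(B.mean(0)+B2.mean(0))/2;o[2]=0;d=(B+B2);d=d[0]+d[1]-d[2]-d[3];yaw=np.arctan2(d[1],d[0]);Rz=R.from_euler('z',yaw)
print("o",o,np.degrees(yaw))
for n,p in dict(pin=(4,0,52),knob=(90,0,120),heelL=(-120,33,76)).items():
    P=o+Rz.apply(np.array(p)/1000);print(n,P.round(4),(proj(t,P)[0]-[264.6,139.6])*4,(proj(s,P)[0]-[254.6,184.6])*5.9)
```

```text
[[0.757, 0.1611, 0.012], [0.7542, 0.0411, 0.012], [0.4206, 0.0485, 0.012], [0.4231, 0.167, 0.012]] o [0.5887 0.1044 0.012 ] yaw -1.1473522337435273
[[0.7543, 0.1664, 0.012], [0.7546, 0.0443, 0.012], [0.4215, 0.0479, 0.012], [0.4247, 0.1673, 0.012]] o [0.5888 0.1065 0.012 ] yaw -0.38452835705542115
grip [0.5508 0.1066 0.1106] 0.0026
tailfar [0.4934 0.1296 0.118 ] 0.0017
knob [0.6654 0.1023 0.12  ] 0.001
heelTopL [0.4563 0.1349 0.0797] 0.0007
heelTopR [0.4559 0.0741 0.0778] 0.0002
o [0.58873475 0.10545074 0.        ] -0.767309772232297
pin [0.5927 0.1054 0.052 ] [167.66175227 256.14741137] [414.42582801 218.30220687]
knob [0.6787 0.1042 0.12  ] [163.49488206 104.66559043] [569.76402417  56.88861073]
heelL [0.4692 0.1401 0.076 ] [112.23862945 442.67033205] [157.66060227 225.41765477]
```

```bash
python3 -m jog '[[[0,0,-0.134],[0,0,-0.5],8.5],[[0,0,-0.134],[0,0,-0.5],8.5],[[0,0,-0.134],[0,0,-0.5],8.5],[[0,0,0],[-2.4,-2.8,-0.3],8.5],[[0,0,0],[-2.4,-2.8,-0.3],8.5],[[0,0,0],[-2.4,-2.8,-0.3],8.5],[[0,0,0],[-2.4,-2.8,-0.3],8.5],[[0,0,0],[-2.4,-2.8,0],8.5]]'; python3 -m jog '[[[0,0,0],[-2.4,-2.8,0],7],[[0,0,0],[-2.4,-2.8,0],5],[[0,0,0],[-2.4,-2.8,0],5],[[0,0,0],[-2.4,-2.8,0],5],[[0,0,0],[-2.4,-2.8,0],5],[[0,0,0],[-2.4,-2.8,0],5],[[0,0,0],[0,0,0],5],[[0,0,0],[0,0,0],5]]'
python3 - <<'E'
from bench import *
from h import *
c=camera("wrist");cv2.imwrite("pics/w1.png",c["image"]);np.savez("pics/w1.npz",**c)
print(sense()["eef_pos"],sense()["orientation"],sense()["joint_positions"],ray(c,320,240))
E
```

```text
time: 0.9
eef_pos: [0.3409, 0.3603, 0.2583]
orientation: [0.021, 3.141, 0.0]
wrist_force: [0.2, 0.7, 0.3]
grip_width: 0.0847
finger_force: 0.0
time: 1.7
eef_pos: [0.4819, 0.191, 0.2575]
orientation: [-0.025, -3.14, -0.0]
wrist_force: [-0.2, 0.5, 0.6]
grip_width: 0.0498
finger_force: 0.0
[0.48148828 0.19171196 0.25782841] [-2.20500747e-02 -3.14016417e+00 -5.22110777e-04] [ 2.69058170e-01  1.34245264e-02  1.39569340e+00  6.97438791e-04
  1.73368391e+00 -1.28758180e+00] (array([0.40765709, 0.19183078, 0.39976832]), array([ 0.29941022, -0.00785927, -0.95409211]))
```

View pics/w1.png

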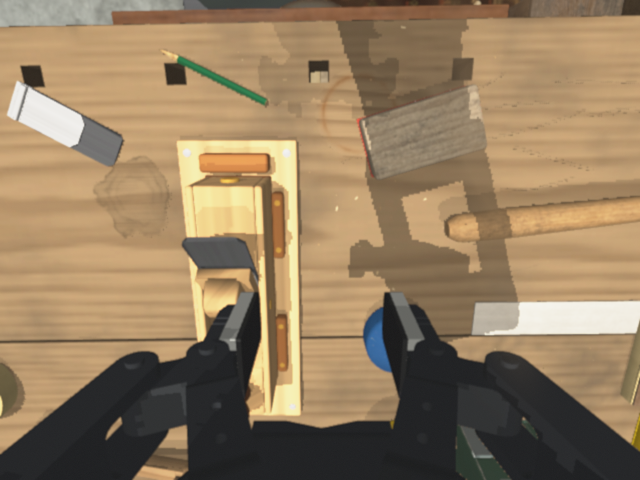

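Wrist view: iron tail edge is at (185,240)-(240,240), grip near (222,290), toe at the bottom. I stopped short, so I'll move over it.

```bash
python3 -m jog '[[[0,0,0],[-1.6,-2.2,0],5],[[0,0,0],[-1.6,-2.2,0],5],[[0,0,0],[-1.6,-2.2,0],5],[[0,0,0],[-1.6,-2.2,0],5],[[0,0,0],[0,0,0],5],[[0,0,0],[0,0,0],5]]'
python3 - <<'E'
from bench import *
from h import *
c=camera("wrist");cv2.imwrite("pics/w2.png",c["image"]);np.savez("pics/w2.npz",**c)
print(sense()["eef_pos"],sense()["orientation"])
a=np.load("pics/w1.npz")["image"][220:330,170:280];b=c["image"][120:340,200:420]
cv2.imwrite("pics/c3.png",np.hstack([cv2.resize(a,(400,400),interpolation=2),cv2.resize(b,(400,400),interpolation=2)]))
E
```

```text
time: 2.35
eef_pos: [0.5441, 0.1037, 0.2581]
orientation: [-0.02, -3.141, -0.001]
wrist_force: [-0.5, -0.5, -0.2]
grip_width: 0.0499
finger_force: 0.0
[0.54400697 0.10399638 0.2583021 ] [-1.90953570e-02 -3.14104572e+00 -1.27859510e-03]
```

View pics/c3.png

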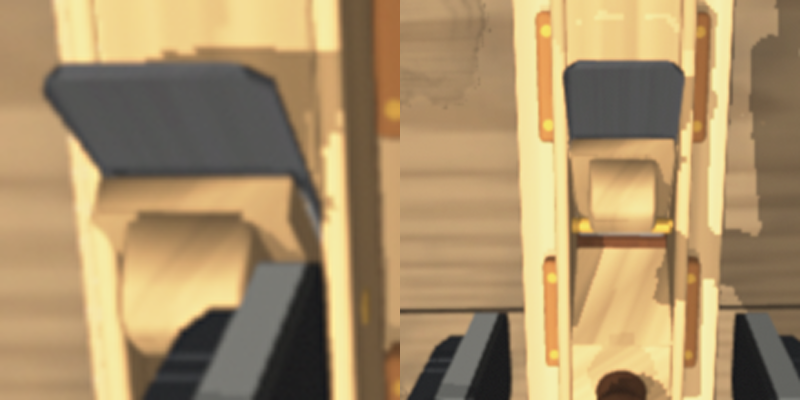

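Left half (first view): tail edge (50,68)-(270,75), grip rear edge (128,213)-(250,215). Right half: tail (567,64)-(683,64), grip rear edge (590,160)-(655,160), front (593,228), pin y≈227.

Run:
```python
from h import *
a=np.load("pics/w1.npz");b=np.load("pics/w2.npz")
A=lambda u,v:(170+u/3.636-.36,220+v/3.636-.36)
Bb=lambda u,v:(200+(u-400)/1.818-.2,120+v/1.818-.2)
for n,p,q in[("tailL",(47,72),(565,70)),("tailR",(268,80),(684,70)),("gripL",(128,213),(590,160)),("gripR",(250,215),(655,160)),("wendL",(98,180),(568,140)),("wendR",(295,178),(674,140))]:
    P,e=tri(a,A(*p),b,Bb(*q));print(n,P.round(4),e.round(4))
for n,p in dict(l=(590,228),r=(656,228)).items(): print("gripfront",onz(b,*Bb(*p),.095).round(4))
for n,p in dict(l=(578,227),r=(672,227)).items(): print("pin",onz(b,*Bb(*p),.055).round(4))
```

```text
tailL [0.4956 0.081  0.1139] 0.001
tailR [0.4963 0.1296 0.1184] 0.0002
gripL [0.537  0.0892 0.0958] 0.0018
gripR [0.5372 0.1186 0.0974] 0.0014
wendL [0.5302 0.0797 0.0886] 0.0008
wendR [0.5303 0.128  0.0898] 0.0
gripfront [0.5704 0.0888 0.095 ]
gripfront [0.5708 0.1196 0.095 ]
pin [0.5829 0.0804 0.055 ]
pin [0.5836 0.1301 0.055 ]
```

```bash
python3 -m jog '[[[0,0,0],[-0.35,0,3],5],[[0,0,0],[-0.35,0,3],5],[[0,0,0],[-0.35,0,3],5],[[0,0,0],[-0.35,0,3],5],[[0,0,0],[0,0,2.5],5],[[0,0,0],[0,0,2],5],[[0,0,0],[0,0,1],5],[[0,0,0],[0,0,0],5]]'
```

```text
time: 3.2
eef_pos: [0.5571, 0.1035, 0.0818]
orientation: [-0.019, -3.138, -0.0]
wrist_force: [0.3, 0.1, 0.0]
grip_width: 0.0499
finger_force: 0.0
```

```bash
python3 -m jog '[[[0,0,0],[0,0,0.1],3.5],[[0,0,0],[0,0,0],2],[[0,0,0],[0,0,0],2],[[0,0,0],[0,0,0],2],[[0,0,0],[0,0,0],2]]' 40
```

```text
time: 3.7
eef_pos: [0.5597, 0.103, 0.0843]
orientation: [0.022, 3.138, 0.002]
wrist_force: [-0.9, 2.8, 6.5]
grip_width: 0.0295
finger_force: 41.2
```

```bash
python3 -m jog '[[[0,0,0],[0.4,0,-0.4],2],[[0,0,0],[0.4,0,-0.4],2],[[0,0,0],[0.5,0,-0.5],2],[[0,0,0],[0,0,0],2]]'; python3 -m jog '[[[0,0,0],[0.7,0,-0.7],2],[[0,0,0],[0.8,0,-0.8],2],[[0,0,0],[0.8,0,-0.8],2],[[0,0,0],[0.6,0,-1],2],[[0,0,0],[0,0,0],2]]'
```

```text
time: 4.1
eef_pos: [0.5466, 0.1021, 0.0972]
orientation: [0.022, 3.138, -0.001]
wrist_force: [1.8, -0.9, 5.9]
grip_width: 0.0291
finger_force: 41.4
time: 4.6
eef_pos: [0.5157, 0.103, 0.129]
orientation: [-0.021, -3.14, 0.0]
wrist_force: [0.7, -0.4, -0.7]
grip_width: 0.0299
finger_force: 40.3
```

```bash
python3 -m jog '[[[0,0,0],[0,0,-2],2],[[0,0,0],[0,0,-3.5],2],[[0,0,0],[0,0,-3.5],2],[[0,0,0],[-0.7,-3.2,0],2],[[0,0,0],[-0.7,-3.2,0],2],[[0,0,0],[-0.7,-3.2,0],2],[[0,0,0],[-0.7,-3.2,0],2],[[0,0,0],[-0.7,-3.2,0],2]]'; python3 -m jog '[[[0,-0.12,0],[0,0,0],2],[[0,-0.12,0],[0,0,0],2],[[0,-0.12,0],[0,0,0],2],[[0,-0.12,0],[0,0,0],2],[[0,-0.12,0],[0,0,0],2],[[0,-0.12,0],[0,0,0],2],[[0,-0.065,0],[0,0,0],2],[[0,0,0],[0,0,0],2]]'
python3 - <<'E'
from bench import *
from h import *
s=sense();print(s["joint_positions"],R.from_rotvec(s["orientation"]).as_matrix().round(3))
for n in("scene","top"):
    c=camera(n);np.savez(f"pics/{n}1.npz",**c)
    p=proj(c,s["eef_pos"])[0].astype(int);print(p)
    u,v=p; cv2.imwrite(f"pics/{n}1c.png",cv2.resize(c["image"][v-60:v+60,u-80:u+80],(400,300),interpolation=2))
cv2.imwrite("pics/c4.png",np.vstack([cv2.imread(f"pics/{n}1c.png") for n in("scene","top")]))
E
```

```text
time: 5.4
eef_pos: [0.5484, -0.0585, 0.2164]
orientation: [-0.021, -3.137, -0.002]
wrist_force: [0.6, -0.0, -1.2]
grip_width: 0.0293
finger_force: 40.3
time: 6.2
eef_pos: [0.5461, -0.0566, 0.2127]
orientation: [0.018, 2.365, -0.004]
wrist_force: [-0.0, 0.4, -0.9]
grip_width: 0.0295
finger_force: 40.4
[-0.34423766 -0.40593229  2.01689653  0.322201    0.80885168 -2.03538959] [[-0.713  0.014  0.701]
 [ 0.012  1.    -0.008]
 [-0.701  0.003 -0.713]]
[344 217]
[373 213]
```

View pics/c4.png

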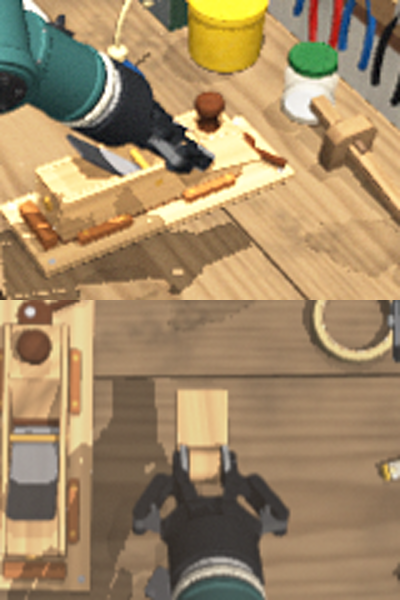

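The wedge is held level over bare bench right of the plane, and the iron is still in the throat (top half, (35,480)). Lowering.

```bash
python3 -m jog '[[[0,0,0],[2,0,2],2],[[0,0,0],[2.6,0,2.6],2],[[0,0,0],[2.6,0,2.6],2],[[0,0,0],[2.6,0,2.6],2],[[0,0,0],[2,0,2],2],[[0,0,0],[1,0,1],2],[[0,0,0],[0,0,0],2]]'; python3 -m jog '[[[0,0,0],[0.2,0,0.2],2],[[0,0,0],[0,0,0],2]]'
```

```text
time: 7.0
eef_pos: [0.5486, -0.0565, 0.034]
orientation: [0.016, 2.363, -0.003]
wrist_force: [-1.2, -0.0, -0.7]
grip_width: 0.0291
finger_force: 40.4
time: 7.2
eef_pos: [0.5509, -0.0577, 0.0361]
orientation: [0.015, 2.354, -0.007]
wrist_force: [-0.7, 0.2, -0.5]
grip_width: 0.0296
finger_force: 40.4
```

```bash
for i in 1 ; do python3 -m jog '[[[0,0,0],[0.4,0,0.4],2],[[0,0,0],[0,0,0],2]]'; python3 -m jog '[[[0,0,0],[0.2,0,0.2],2],[[0,0,0],[0,0,0],2]]';python3 -m jog '[[[0,0,0],[0.2,0,0.2],2],[[0,0,0],[0,0,0],2]]'; done
```

```text
time: 7.4
eef_pos: [0.5496, -0.0573, 0.0291]
orientation: [0.016, 2.356, -0.006]
wrist_force: [-0.6, 1.4, -1.3]
grip_width: 0.0294
finger_force: 40.4
time: 7.6
eef_pos: [0.5492, -0.0573, 0.0257]
orientation: [0.016, 2.357, -0.006]
wrist_force: [-0.5, -0.1, -1.5]
grip_width: 0.0293
finger_force: 40.4
time: 7.8
eef_pos: [0.5491, -0.0573, 0.0227]
orientation: [0.016, 2.357, -0.006]
wrist_force: [-0.0, 0.4, -1.5]
grip_width: 0.0292
finger_force: 40.4
```

```bash
python3 -m jog '[[[0,0,0],[0.15,0,0.15],2],[[0,0,0],[0,0,0],2]]'; python3 -m jog '[[[0,0,0],[0.15,0,0.15],2],[[0,0,0],[0,0,0],2]]'
```

```text
time: 8.0
eef_pos: [0.5492, -0.0573, 0.0206]
orientation: [0.016, 2.357, -0.006]
wrist_force: [1.2, 0.1, -1.5]
grip_width: 0.0294
finger_force: 40.4
time: 8.2
eef_pos: [0.5492, -0.0573, 0.0185]
orientation: [0.016, 2.357, -0.006]
wrist_force: [-1.9, -0.2, -1.1]
grip_width: 0.0294
finger_force: 40.4
```

```bash
python3 -m jog '[[[0,0,0],[0.1,0,0.1],2],[[0,0,0],[0,0,0],2]]'; python3 -m jog '[[[0,0,0],[0.1,0,0.1],2],[[0,0,0],[0,0,0],2]]'
```

```text
time: 8.4
eef_pos: [0.5496, -0.0575, 0.0177]
orientation: [0.016, 2.356, -0.007]
wrist_force: [0.4, -0.3, -1.1]
grip_width: 0.0291
finger_force: 40.5
time: 8.6
eef_pos: [0.5504, -0.0577, 0.0175]
orientation: [0.016, 2.354, -0.007]
wrist_force: [-2.3, 0.1, 5.4]
grip_width: 0.0294
finger_force: 41.3
```

```bash
python3 -m jog '[[[0,0,0],[0,0,0],3.6],[[0,0,0],[0,0,0],5],[[0,0,0],[0,0,0],5],[[0,0,0],[0,0,-1.5],5],[[0,0,0],[0,0,-3],5],[[0,0,0],[0,0,-3],5.5],[[0,0,0],[-2.5,0,-2.5],6.5],[[0,0,0],[-2.5,0,-2.5],6.5]]'; python3 -m jog '[[[0,0.12,0],[-2,0,-2],6.5],[[0,0.12,0],[0,0,0],6.5],[[0,0.12,0],[0,0,0],6.5],[[0,0.12,0],[0,0,0],6.5],[[0,0.12,0],[0,0,0],6.5],[[0,0.12,0],[0,0,0],6.5],[[0,0.065,0],[0,0,0],6.5],[[0,0,0],[0,0,0],6.5]]'
python3 - <<'E'
from bench import *
from h import *
s=sense();print(s["orientation"],s["joint_positions"].round(2))
c=camera("wrist");np.savez("pics/w3.npz",**c);cv2.imwrite("pics/w3.png",c["image"])
E
```

```text
time: 9.4
eef_pos: [0.4949, -0.0565, 0.1395]
orientation: [0.018, 2.359, -0.006]
wrist_force: [0.8, 0.2, 0.4]
grip_width: 0.0651
finger_force: 0.0
time: 10.2
eef_pos: [0.4977, -0.0567, 0.1671]
orientation: [-0.021, -3.14, -0.001]
wrist_force: [-0.4, -0.6, 0.7]
grip_width: 0.0649
finger_force: 0.0
[-2.05571879e-02 -3.13971303e+00 -8.67955726e-04] [-0.23  0.    1.59  0.    1.55 -1.78]
```

View pics/w3.png

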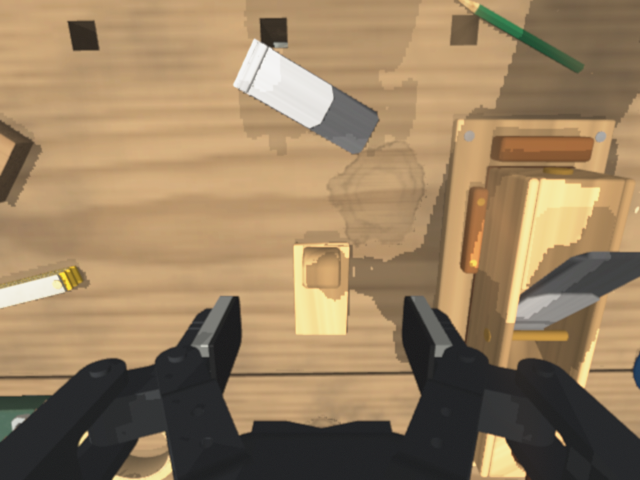

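The wedge lies flat on the bench, grip up, at (322,290), clear of the board; the iron is untouched in the throat at (575,290). Now over to the iron.

```bash
python3 -m jog '[[[0,0,0],[0,0,-3.5],6.5],[[0,0,0],[0,0,-3.5],6.5],[[0,0,0],[-0.3,3.2,0],6.5],[[0,0,0],[-0.3,3.2,0],6.5],[[0,0,0],[-0.3,3.3,0],6.5],[[0,0,0],[-0.3,3.3,0],6.5],[[0,0,0],[-0.3,3.3,0],6.5],[[0,0,0],[0,0,0],6.5]]'
python3 - <<'E'
from bench import *
from h import *
s=sense();print(s["eef_pos"],s["orientation"])
c=camera("wrist");np.savez("pics/w4.npz",**c);cv2.imwrite("pics/w4.png",c["image"])
g=c["image"].astype(int);m=((g.max(2)<115)&(g.max(2)-g.min(2)<25)).astype(np.uint8)
p=proj(c,[.505,.105,.105])[0];print("pred",p)
n,l,st,ce=cv2.connectedComponentsWithStats(m)
k=[i for i in range(1,n) if st[i,4]>300];print([(st[i].tolist(),ce[i].round()) for i in k])
u,v=p.astype(int);i=l[v,u]
if i:
    q=cv2.boxPoints(cv2.minAreaRect(np.argwhere(l==i)[:,::-1].astype(np.float32)));print(q)
    for a in q: print(onz(c,*a,.117).round(4))
E
```

```text
time: 11.05
eef_pos: [0.5126, 0.1092, 0.2379]
orientation: [0.014, 3.141, 0.003]
wrist_force: [-0.4, -0.5, 0.0]
grip_width: 0.0651
finger_force: 0.0
[0.51261267 0.10920629 0.23790123] [0.01416365 3.14080923 0.00336839]
pred [315.56194706 214.38798874]
[([244, 19, 20, 24, 409], array([253.,  31.])), ([87, 22, 23, 24, 433], array([98., 32.])), ([138, 77, 55, 56, 1161], array([166., 107.])), ([281, 202, 69, 44, 2571], array([315., 221.])), ([0, 285, 640, 195, 59490], array([324., 418.]))]
[[281. 202.]
 [349. 202.]
 [349. 245.]
 [281. 245.]]
[0.4928 0.0809 0.117 ]
[0.4933 0.1289 0.117 ]
[0.5253 0.1293 0.117 ]
[0.5248 0.0796 0.117 ]
```

```bash
python3 -m jog '[[[0,0,0],[0,-0.3,3],6.5],[[0,0,0],[0,0,3.5],6.5],[[0,0,0],[0,0,3.5],6.5],[[0,0,0],[0,0,3],6.5],[[0,0,0],[0,0,1.7],6.5],[[0,0,0],[0,0,1],6.5],[[0,0,0],[0,0,0],6.5]]'
```

```text
time: 11.8
eef_pos: [0.5123, 0.102, 0.0798]
orientation: [-0.024, -3.139, 0.001]
wrist_force: [-0.8, 0.4, 0.4]
grip_width: 0.0647
finger_force: 0.0
```

```bash
python3 -m jog '[[[0,0,0],[0,0,0],5.6],[[0,0,0],[0,0,0],5.6]]';python3 -m jog '[[[0,0,0],[0,0.05,0],5.4],[[0,0,0],[0,0,0],5.3]]'
```

```text
time: 12.0
eef_pos: [0.5148, 0.1029, 0.0829]
orientation: [0.022, 3.138, 0.001]
wrist_force: [-0.4, -0.2, 0.4]
grip_width: 0.0556
finger_force: 0.0
time: 12.2
eef_pos: [0.5142, 0.1037, 0.0821]
orientation: [0.021, 3.14, 0.0]
wrist_force: [-0.6, -0.3, -0.2]
grip_width: 0.0529
finger_force: 0.0
```

```bash
python3 -m jog '[[[0,0,0],[0,0.07,0],5.2],[[0,0,0],[0,0,0],4.5],[[0,0,0],[0,0,0],4],[[0,0,0],[0,0,0],4],[[0,0,0],[0,0,0],4]]' 100
```

```text
time: 12.7
eef_pos: [0.5138, 0.1046, 0.082]
orientation: [0.021, 3.141, 0.001]
wrist_force: [-2.4, 0.5, 5.2]
grip_width: 0.0471
finger_force: 101.8
```

```bash
python3 -m jog '[[[0,0,0],[0.3,0,-0.3],4],[[0,0,0],[0.4,0,-0.4],4],[[0,0,0],[0,0,0],4]]';python3 -m jog '[[[0,0,0],[0.5,0,-0.5],4],[[0,0,0],[0.5,0,-0.5],4],[[0,0,0],[0.5,0,-0.5],4],[[0,0,0],[0,0,0],4]]'
```

```text
time: 13.0
eef_pos: [0.507, 0.1043, 0.0888]
orientation: [0.022, 3.14, -0.0]
wrist_force: [2.6, -0.7, 1.0]
grip_width: 0.0473
finger_force: 102.9
time: 13.4
eef_pos: [0.4911, 0.1046, 0.104]
orientation: [0.022, 3.141, 0.0]
wrist_force: [0.7, -0.2, 2.5]
grip_width: 0.047
finger_force: 103.1
```

```bash
python3 -m jog '[[[0,0,0],[0.6,0,-0.6],4],[[0,0,0],[0.7,0,-0.7],4],[[0,0,0],[0.7,0,-0.7],4],[[0,0,0],[0,0,0],4]]';python3 -m jog '[[[0,0,0],[0.8,0,-0.8],4],[[0,0,0],[1,0,-1],4],[[0,0,0],[1,0,-1],4],[[0,0,0],[1,0,-1],4],[[0,0,0],[0,0,0],4]]'
python3 - <<'E'
from bench import *
from h import *
s=sense();print(s["eef_pos"])
L=[]
for n in("scene","top"):
    c=camera(n);u,v=proj(c,s["eef_pos"])[0].astype(int);L.append(cv2.resize(c["image"][v-60:v+60,u-80:u+80],(400,300),interpolation=2))
cv2.imwrite("pics/c5.png",np.vstack(L))
E
```

```text
time: 13.8
eef_pos: [0.4707, 0.1049, 0.1241]
orientation: [-0.021, -3.141, -0.0]
wrist_force: [0.0, -0.3, 0.9]
grip_width: 0.0473
finger_force: 103.1
time: 14.3
eef_pos: [0.4325, 0.1056, 0.1626]
orientation: [0.021, 3.141, 0.001]
wrist_force: [0.4, 0.3, -1.8]
grip_width: 0.0474
finger_force: 103.9
[0.43251593 0.1056274  0.16255624]
```

View pics/c5.png

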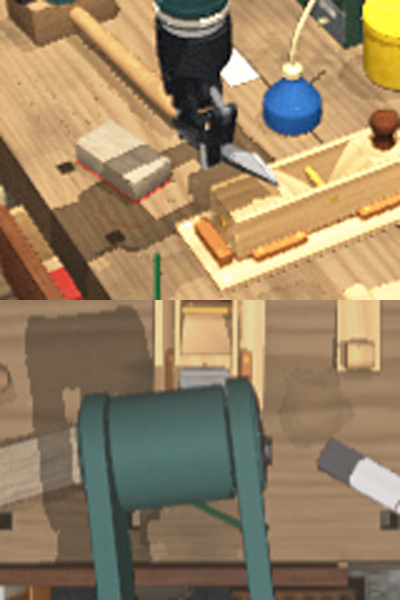

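The iron has come out of the throat and hangs in the gripper above the heel (scene half, (245,165)). Now I'll lift and turn it level.

```bash
python3 -m jog '[[[0,0,0],[0,0,-1.5],4],[[0,0,0],[0,0,-3],4],[[0,0,0],[-1,0,-3.5],4],[[0,0,0],[-2.5,0,-3],4],[[0,0,0],[-2.5,0,-2],4],[[0,0,0],[-2,0,-1],4],[[0,0,0],[-1,0,-0.5],4],[[0,0,0],[0,0,0],4]]'; python3 -m jog '[[[0,-0.1,0],[0,0,0],4],[[0,-0.1,0],[0,0,0],4],[[0,-0.1,0],[0,0,0],4],[[0,-0.1,0],[0,0,0],4],[[0,-0.1,0],[0,0,0],4],[[0,-0.1,0],[0,0,0],4],[[0,-0.1,0],[0,0,0],4],[[0,-0.085,0],[0,0,0],4]]'; python3 -m jog '[[[0,0,0],[0,0,0],4],[[0,0,0],[0,0,0],4],[[0,0,0],[0,0,0],4]]'
python3 - <<'E'
from bench import *
from h import *
s=sense();print(s["eef_pos"],s["orientation"],s["joint_positions"].round(2))
L=[]
for n in("scene","top"):
    c=camera(n);np.savez(f"pics/{n}2.npz",**c);u,v=proj(c,s["eef_pos"])[0].astype(int);print(n,u,v);L.append(cv2.resize(c["image"][v-45:v+45,u-60:u+60],(400,300),interpolation=2))
cv2.imwrite("pics/c6.png",np.vstack(L))
E
```

```text
time: 15.2
eef_pos: [0.525, 0.104, 0.3054]
orientation: [-0.022, -3.141, 0.0]
wrist_force: [0.1, -0.3, -2.6]
grip_width: 0.0473
finger_force: 103.9
time: 16.0
eef_pos: [0.5217, 0.1041, 0.3036]
orientation: [0.016, 2.358, -0.007]
wrist_force: [-1.0, -0.3, -2.2]
grip_width: 0.0473
finger_force: 104.1
time: 16.3
eef_pos: [0.5241, 0.1041, 0.307]
orientation: [0.017, 2.357, -0.006]
wrist_force: [0.2, 0.3, -2.0]
grip_width: 0.0475
finger_force: 104.0
[0.52407161 0.10414468 0.3069831 ] [ 0.01665733  2.35678659 -0.00644484] [ 0.17 -0.46  1.87 -0.16  0.97 -1.35]
scene 304 156
top 300 219
```

View pics/c6.png

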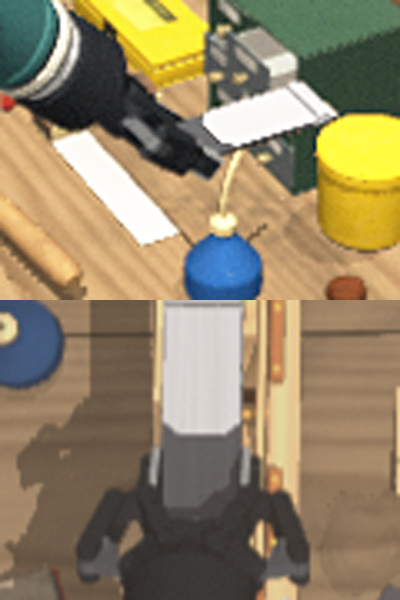

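The iron is held level-looking, cap iron side up, clear of everything. I'll check the tilt numerically: cap rear near corner at top (240,432), scene (222,147), and edge near corner at scene (338,117).

Run:
```python
from h import *
t=np.load("pics/top2.npz");s=np.load("pics/scene2.npz")
g=t["image"].astype(int)
for u in(296,300,306): print(u,[int(x) for x in g[140:182,u].max(1)],[int(x) for x in (g[140:182,u].max(1)-g[140:182,u].min(1))])
T=lambda u,v:(240+u/3.333-.35,174+v/3.333-.35-90)
S=lambda u,v:(244+u/3.333-.35,111+v/3.333-.35)
P,e=tri(t,T(240,432),s,S(222,147));print("caprear",P.round(4),e.round(4))
Rz=R.from_euler('z',-.8,degrees=True)
for a in(-6,-3,0,3,6):
    Q=P+Rz.apply([.092*np.cos(np.radians(a)),0,.092*np.sin(np.radians(a))])
    print(a,((proj(s,Q)[0]-[243.65,110.65])*3.333).round(1),proj(t,Q)[0].round(1))
```

```text
296 [162, 160, 160, 156, 148, 149, 184, 221, 226, 226, 226, 226, 226, 225, 225, 227, 225, 226, 226, 227, 227, 226, 191, 218, 229, 230, 230, 226, 219, 208, 191, 190, 209, 221, 188, 142, 199, 220, 218, 218, 218, 218] [59, 58, 57, 57, 57, 56, 72, 88, 88, 90, 89, 89, 89, 88, 88, 89, 89, 89, 89, 89, 88, 89, 79, 90, 92, 94, 94, 76, 25, 10, 10, 10, 9, 5, 9, 7, 11, 8, 7, 7, 6, 5]
300 [162, 161, 161, 158, 150, 152, 200, 227, 230, 231, 230, 230, 230, 232, 229, 201, 157, 141, 132, 122, 140, 128, 131, 215, 228, 186, 162, 158, 200, 204, 189, 191, 211, 222, 190, 145, 203, 221, 220, 221, 219, 219] [59, 59, 58, 58, 57, 57, 71, 75, 75, 74, 74, 74, 73, 74, 77, 77, 65, 61, 63, 60, 61, 53, 53, 94, 97, 81, 69, 47, 15, 9, 9, 9, 9, 4, 8, 7, 10, 7, 8, 7, 6, 6]
306 [162, 162, 162, 159, 152, 147, 181, 224, 230, 230, 230, 230, 170, 122, 118, 126, 174, 214, 195, 144, 123, 120, 128, 215, 174, 117, 111, 140, 200, 195, 188, 194, 212, 220, 189, 145, 200, 219, 218, 218, 218, 217] [59, 59, 59, 58, 56, 55, 71, 88, 88, 88, 88, 89, 76, 65, 66, 54, 21, 10, 15, 34, 61, 64, 61, 86, 74, 59, 58, 43, 15, 10, 9, 11, 11, 8, 9, 7, 10, 8, 8, 8, 8, 6]
caprear [0.532  0.0824 0.3237] 0.0069
-6 [329.3 123.3] [311.6 171.6]
-3 [330. 118.] [311.5 171. ]
0 [330.4 112.8] [311.4 170.5]
3 [330.5 107.6] [311.3 170. ]
6 [330.4 102.5] [311.2 169.7]
```

Run:
```python
from h import *
for n,(x0,y0,x1,y1) in dict(top=(280,160,320,222),scene=(297,130,350,160)).items():
    c=np.load(f"pics/{n}2.npz");g=c["image"][y0:y1,x0:x1].astype(int)
    g=cv2.resize(g.astype(np.uint8),None,fx=4,fy=4,interpolation=cv2.INTER_CUBIC).astype(int)
    m=((g.min(2)>150)&(g.max(2)-g.min(2)<35)).astype(np.uint8)
    k=max(cv2.findContours(m,0,1)[0],key=cv2.contourArea)
    a=cv2.approxPolyDP(cv2.convexHull(k),5,True)[:,0]/4+[x0-.4,y0-.4];print(n,a.round(1).tolist())
    d=(g.max(2)<110)&(g.max(2)-g.min(2)<25)
    k=max(cv2.findContours(d.astype(np.uint8),0,1)[0],key=cv2.contourArea)
    print("dark",(cv2.approxPolyDP(cv2.convexHull(k),5,True)[:,0]/4+[x0-.4,y0-.4]).round(1).tolist())
```

```text
top [[311.6, 167.6], [311.6, 209.8], [306.8, 213.8], [293.1, 213.6], [288.4, 209.6], [288.6, 168.4]]
dark [[311.6, 211.8], [311.8, 221.4], [287.6, 221.4], [288.8, 211.8]]
scene [[344.6, 144.8], [315.1, 154.4], [309.8, 153.4], [304.4, 147.8], [306.8, 143.4], [330.4, 134.4], [334.8, 135.6]]
dark [[349.4, 144.1], [345.4, 145.1], [333.1, 134.6], [333.1, 129.6], [349.4, 129.6]]
```

Run:
```python
from h import *
t=np.load("pics/top2.npz");s=np.load("pics/scene2.npz")
D={}
for n,a,b in[("rearNout",(311.6,209.8),(315.1,154.4)),("rearNin",(306.8,213.8),(309.8,153.4)),("rearFin",(293.1,213.6),(304.4,147.8)),("rearFout",(288.4,209.6),(306.8,143.4)),("edgeN",(311.6,167.6),(344.6,144.8)),("edgeF",(288.6,168.4),(334.3,135.2))]:
    P,e=tri(t,a,s,b);D[n]=P;print(n,P.round(4),e.round(4))
r=(D["rearNout"]+D["rearFout"])/2;e=(D["edgeN"]+D["edgeF"])/2;v=e-r
print(v.round(4),np.degrees(np.arctan2(v[2],np.hypot(*v[:2]))))
```

```text
rearNout [0.542  0.0813 0.3216] 0.001
rearNin [0.5333 0.0915 0.3215] 0.0023
rearFin [0.5339 0.1197 0.3211] 0.0023
rearFout [0.5435 0.128  0.3262] 0.0017
edgeN [0.6301 0.081  0.3208] 0.0009
edgeF [0.6285 0.1285 0.3231] 0.0008
[ 0.0866  0.0001 -0.002 ] -1.3064289937246965
```

```bash
python3 -c "
from bench import *
s=sense();print(s['eef_pos'],s['joint_vel'].round(3),s['finger_force']);print(sign_off())"
```

```text
[0.52442153 0.10410149 0.30726297] [ 0.     0.002  0.004 -0.002 -0.005  0.001] 104.04452195705232
the job is handed in; nothing more can be done
None
```

The job is handed in: the wedge was drawn first and lies flat on the bare bench beside the plane, and the iron is held level (about 1° by two-view measurement), cap iron side up, about 32 cm above the bench and touching nothing else.

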